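Draw a jammed shim key out of the cam test housing with a hooked pick

ROBOT

A 6-joint arm with a two-finger parallel gripper is mounted at the origin on the work surface. World frame = base frame: x ahead of the robot, y to its left, z up, the work surface at z = 0. Lengths are in m, angles in degrees, forces in N, time in s.
With the tool pointing down it reaches from about 0.25 to 0.725 m from the base axis. Payload 9.7 kg.
Tool frame: the origin (TCP) lies midway between the tips of the shut fingers; the grasp point (between the pads) lies bot.grasp_offset behind it (bot.grasp_offset is the distance from the TCP to the grasp point, in m); x points along the fingers, y is the direction in which the jaws open and shut, and the axes are right-handed (so a half turn about x gives the same grasp; the last joint's range is limited). The gripper opens to 85 mm and grips with 20 to 120 N. Pads are 22 mm wide; open, the fingers measure 114 mm over their backs; the gripper's body (76 mm by 85 mm) begins 54 mm behind the grasp point. The pads swing forward as they close: fully open they stand 13 mm farther back than shut.
Start: joints at [65.317, 4.979, 10.078, 95.1, 0, 90], TCP at [0.23, 0.5, 0.231] pointing down, gripper open.
Joint ranges: [-179.16, 179.16], [-48.56, 103.87], [-65.8, 70.77], [-126.05, 130.52], [-82.76, 87.17], [-180, 180]. Speed limits (degrees/s): [127.2, 127.2, 147.25, 180, 180, 180].

INTERFACE

Orientations are given as [roll, pitch, yaw] about the fixed x, y, z axes, in that order (R = Rz(yaw) Ry(pitch) Rx(roll)).
In Python, from workcell import status, camera, bot gives the robot as it stands.
- The arm moves only by the shell command python3 -m jog 'ROWS' [OPENING] [FORCE]. ROWS is text: rows parted by semicolons, each of 4 numbers parted by spaces: the shift along the tool's x, y, z in mm, then the turn about the tool's x in degrees. A call has exactly 8 rows; each row is the pose to reach, as a shift and turn from the pose commanded when the call began, along the tool's axes at that moment; what a row does not reach only later rows make up. A row lasts 1/8 s, in which the tool goes at most 62.5 mm and 10.7 degrees, less where a joint would pass 70% of its speed; a pose out of reach is approached as far as the arm can. A call with a gripper value outside its range is refused whole. OPENING is the opening, from 0 (shut) to 1 (fully open), set as the call begins (- or left out, the last holds). The fingers move at their own pace and stop on an object; FORCE is the grip in N (left out, the last holds). Time passes only in rows, so rows that repeat a pose let the fingers close, or fill a call up. It gives the time, the measured TCP pose, the force and the opening at its end, in the units of the state.
- status.get_obs(): the state, without advancing time (a new reading comes with each control period).
- camera(name): name is "scene" or "top"; returns a dict with "color" (420x560x3 uint8, red, green, blue), "vfov" (degrees; the focal length in pixels is half the picture's height over the tangent of half this angle, whatever the lens; pixels are square), "cx", "cy" (the principal point, pixels), "rvec" (rotation vector, rad) and "tvec" (3), from world to camera coordinates, as OpenCV has them. Camera axes: x right, y down, z forward; pixel columns grow to the right and rows downward; lengths in m; the calibration is good to about 2 mm. A picture is of the moment at which its call begins. There is no depth.
- bot.job_done(): hands the job in, once; it reports no verdict.
The state is a dict: "time": time; "q": joint angles; "qd": joint speeds; "joint_efforts": joint torques, N m; "ee_pos": TCP position; "tcp_rot": TCP orientation; "wrist_force": force on the tool from outside, world axes, zero at the start; "torque": the same for the moment, N m; "opening": finger opening in m.
Only numpy, scipy, OpenCV 4.12 (cv2) and the standard library are available. Lean on these libraries where they do the work, as an engineer would, in place of code of your own. Each camera call takes 0.05 s, during which the arm holds its last target. There are 200 camera calls.

TASK

A steel shim key is jammed deep in the narrow slot of the cam test housing. Take the telescopic hooked pick from the rubber mat, hook the key by its eye and drag it out until it lies flat on the bench, wholly outside the housing, without touching the key with the gripper. Then lay the pick back on the mat, right way up, let go of it, and leave the cam lever and the other things as they were.

Things in the scene. Friction and masses are not known exactly. Their poses are not given: they have to be found in the camera images.
- housing: Grey cam test housing fixed to the bench, 92 mm wide (x), 245 mm long (y), 66 mm high; yawed up to 0.2 rad. Origin: on the bench, middle of the slot's mouth. The mouth faces its +y. The slot runs along -y for 150 mm to a closed back wall, is 36 mm wide and reaches from the bare bench up to a clear roof (underside z = 60 mm) split by a 9 mm gap over its middle. Cam lever on its far end.
- front_face (a point): Middle of the flat front face of the housing's cheek on the mouth's +x side: housing frame x = 32, y = 0, z = 30 mm; axes as the housing's. The face lies in the mouth's plane, is 28 mm wide (x from 18 to 46 mm) and goes from the bench to 60 mm. A steady surface to push against.
- key: Jammed steel shim key, 0.18 to 0.37 kg, 30 mm wide (x), 100 mm long (y), 14 mm thick, lying flat on the bench in the slot, far end 2 to 7 mm from the back wall. Origin: middle of its underside; its y axis points out of the mouth. Loose: it slides on the bench with ordinary friction (1 to 5 N).
- key_eye (a point): Centre of the key's rectangular eye, 24 mm from the key's origin towards the mouth, 7 mm above the key's underside. The eye goes right through, 18 mm wide (x) and 22 mm long (y); the bar between it and the key's mouth-side end is 15 mm thick.
- pick: Telescopic hooked pick, 0.21 kg. Wooden handle 110 mm long (x), 26 mm wide (y), 40 mm high; origin: middle of its underside. Grip the handle's middle from above, across the 26 mm. A 13 mm tube (to x = 120 mm) and a 10 mm rod run along +x, axis at z = 26 mm, ending in the hook. The rod's stiff friction keeps its length up to about 18 N of push.
- pick_tube (a point): End of the pick's tube, on its axis (pick frame x = 120, z = 26 mm). The hook is a square foot, 8 mm long (x) by 10 mm wide, hanging from the rod's end straight down to z = 0, level with the handle's underside. Its centre is 45 to 115 mm beyond this point (x = 165 to 235 mm), different every time and not measured: see it, or feel for it by a light push on a known surface.
- mat: Thin black rubber mat, 310 mm (x) by 130 mm (y), 1 mm, flush with the bench: it stands in nobody's way and things on it rest at bench height. Origin: its centre. At the start the pick lies on it with its handle centre about 80 mm from the mat's centre towards the mat's -x, hook towards +x.
- lever (a joint): Long steel cam lever with a black ball grip on the housing's far end, up to 245 mm above the bench; 0 as it stands, up to 0.9 rad when tripped towards the mouth. To be left at 0.
- cap: Amber glass annunciator cap, 48 mm across, 39 mm high, loose on the bench near the housing; origin at the centre of its underside. To be left alone.
- toggle_plate: Chrome plate 65 x 100 mm with two toggles, 35 mm high, loose on the bench beyond the housing; origin at the centre of its underside. To be left alone.
- screwdriver: Screwdriver, 190 mm long, lying loose on the robot's side of the housing. To be left alone.
- spray: Green spray can, 52 mm across, 150 mm high, standing loose beyond the housing; origin at the centre of its underside. To be left alone.
Mind the look-alikes: they are no part of the job. What is shaped like the pick but yellow is not meant. There is more than one size of the key; the one meant has the size given above.

How it is judged (in metres and radians):
On the way, in this order (a step that is already met when the one before it is completed fails the run):
1. the pick is in contact with the key while the key is still in the slot (contact force between pick and key above 0.3 N and y of key in the frame of housing below -0.05 m).
2. the key has been dragged half out of the mouth (y of key in the frame of housing above 0 m).
At the end, for the whole second after the job is handed in: The key lies flat (within 0.1 rad) and still on the bench, its centre over 52 mm outside the mouth, so all its length is out; the pick lies upright and still on the bench, not touching the key, the middle of its handle over the mat; the lever is untripped (under 0.15 rad) (y of key in the frame of housing above 0.052 m and height (world z) of key below 0.006 m and angle between each of key, pick's own z axis and vertical below 0.1 rad and linear speed of each of key, pick below 0.02 m/s and x of pick in the frame of mat between -0.155 and 0.155 m and y of pick in the frame of mat between -0.065 and 0.065 m and height (world z) of pick below 0.008 m and contact force between pick and key below 0.2 N and value of joint lever below 0.15 rad).
It fails at once if the gripper or arm touches the key (contact force between any of the fingers, the arm and key above 0.5 N).
It fails at once if the cam lever is tripped (value of joint lever above 0.15 rad).
It fails at once if a bystander is shifted by more than 20 mm (distance of any of cap, toggle_plate, screwdriver, spray from where it was at the start of the episode above 0.02 m).
It also fails if it takes over 51 s, if anything falls off the work surface, if the arm or the gripper's body presses on something with over 40 N, if the wrist force passes 120 N, or if a joint passes its speed limit or range.

## Working session

There is one attempt and no reset: what is moved stays moved. The work goes in short steps, Python scripts to look and compute and a shell command to move; the robot and the scene stay as the last step left them, time stands still between calls to the robot, and variables do not carry over. Pictures are saved under pics/ and viewed, about 8 in all and at most 12, crops included, and the job is handed in when it is done.

```bash
ls; mkdir -p pics
cat > h.py <<'E'
import numpy as np,cv2
from workcell import status,camera,bot
def cam(n):
    c=camera(n); im=c["color"]; f=im.shape[0]/2/np.tan(np.radians(c["vfov"])/2)
    c["K"]=np.array([[f,0,c["cx"]],[0,f,c["cy"]],[0,0,1.]]); c["R"]=cv2.Rodrigues(np.array(c["rvec"],float))[0]; c["t"]=np.array(c["tvec"],float).ravel(); return c
def proj(c,P): return cv2.projectPoints(np.array(P,float).reshape(-1,3),np.array(c["rvec"],float),c["t"],c["K"],None)[0].reshape(-1,2)
def unproj(c,uv,z=0.):
    uv=np.array(uv,float).reshape(-1,2); d=np.c_[uv,np.ones(len(uv))]@np.linalg.inv(c["K"]).T@c["R"]; o=-c["R"].T@c["t"]
    return o+d*((z-o[2])/d[:,2])[:,None]
def save(c,n,s=1.4): cv2.imwrite("pics/"+n,cv2.resize(c["color"][:,:,::-1],None,fx=s,fy=s,interpolation=cv2.INTER_CUBIC))
E
python3 - <<'E'
from h import *
import pickle
print({k:np.round(v,3) for k,v in status.get_obs().items()},bot.grasp_offset)
for n in("top","scene"):
    c=cam(n); save(c,n+"0.png"); pickle.dump(c,open(n+"0.pkl","wb")); print(n,c["vfov"],-c["R"].T@c["t"],c["cx"],c["cy"],[k for k in c])
E
```

```text
pics
{'time': np.float64(0.0), 'q': array([ 6.5317e+01,  5.0090e+00,  1.0034e+01,  9.5100e+01, -1.0000e-03,
        9.0000e+01]), 'qd': array([ 0.05 , -0.109, -0.038, -0.034,  0.116, -0.032]), 'joint_efforts': array([-2.0000e-03, -5.2039e+01,  4.6481e+01,  1.6000e-02, -0.0000e+00,
       -0.0000e+00]), 'ee_pos': array([0.23 , 0.5  , 0.231]), 'tcp_rot': array([ -89.422,   89.924, -114.105]), 'wrist_force': array([0.075, 0.1  , 0.553]), 'torque': array([-0.01 , -0.014, -0.022]), 'opening': np.float64(0.085)} 0.0187
top 51.547250616159154 [0.37481615 0.01062355 0.97612113] 277.05555017620674 205.43446262083825 ['color', 'vfov', 'cx', 'cy', 'rvec', 'tvec', 'K', 'R', 't']
scene 46.44463773009692 [1.09700182 0.06580412 0.9456856 ] 281.21544530552285 210.24439050003258 ['color', 'vfov', 'cx', 'cy', 'rvec', 'tvec', 'K', 'R', 't']
```

View pics/top0.png

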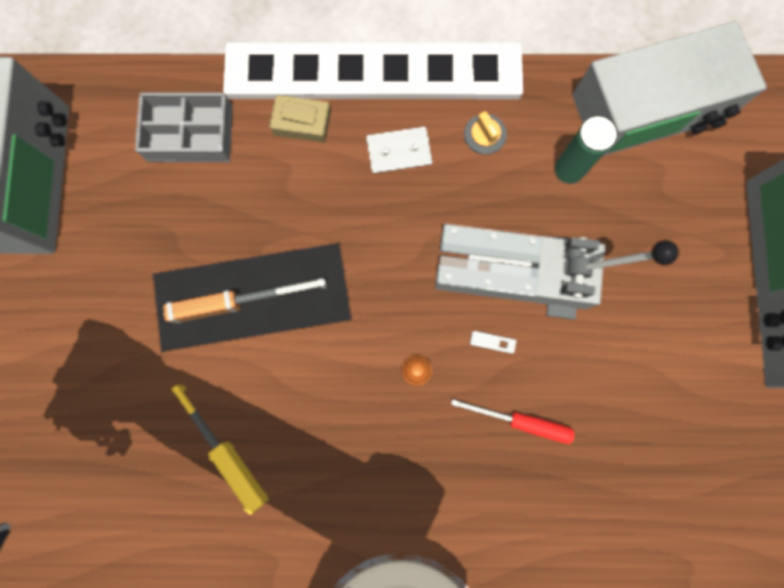

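View pics/scene0.png

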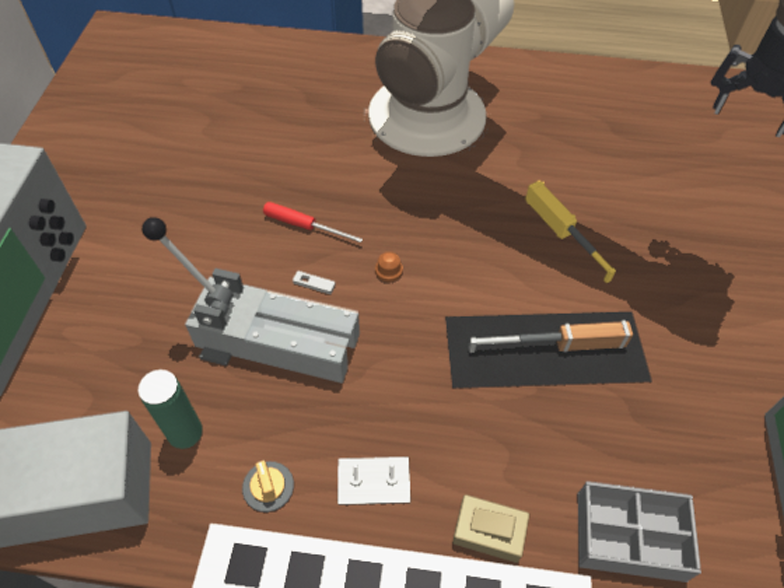

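The top view shows the pick on the mat with its handle at (200,304) and hook at (322,284). The housing mouth is at about (440,262) and faces left (+y). The cap is at (417,370), and a smaller decoy key lies at (493,342). Next I'll zoom in on the details.

Run:
```python
from h import *
import pickle
T=pickle.load(open("top0.pkl","rb"));S=pickle.load(open("scene0.pkl","rb"))
def crop(c,x,y,w,h): return cv2.resize(c["color"][y:y+h,x:x+w,::-1],(400,300),interpolation=cv2.INTER_CUBIC)
a=np.vstack([np.hstack([crop(T,305,150,133,100),crop(S,130,180,133,100)]),np.hstack([crop(T,105,170,160,120),crop(S,310,210,160,120)])])
cv2.imwrite("pics/crops.png",a)
```

```text
(no output)
```

View pics/crops.png

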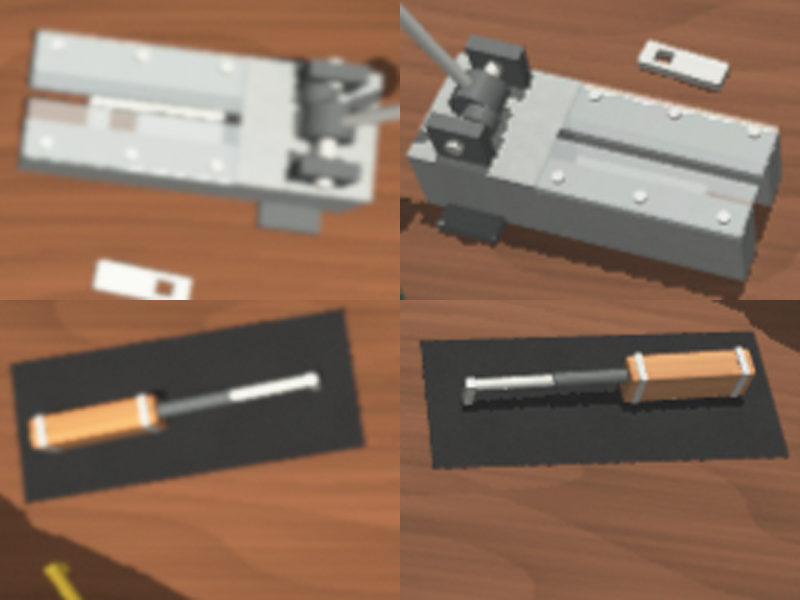

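```bash
cat > m.py <<'E'
from h import *
import pickle
T=pickle.load(open("top0.pkl","rb"));S=pickle.load(open("scene0.pkl","rb"))
c1=lambda u,v:(305+u*.3325-.33,150+v/3-.33)
c2=lambda u,v:(130+(u-400)*.3325-.33,180+v/3-.33)
c3=lambda u,v:(105+u*.4-.3,170+(v-300)*.4-.3)
c4=lambda u,v:(310+(u-400)*.4-.3,210+(v-300)*.4-.3)
def tri(a,b):
    P=cv2.triangulatePoints(T["K"]@np.c_[T["R"],T["t"]],S["K"]@np.c_[S["R"],S["t"]],np.array(a,float).reshape(2,1),np.array(b,float).reshape(2,1)).ravel();return P[:3]/P[3]
def show(n,p): print(n,np.round(np.array(p)*1000,1).tolist())
E
python3 - <<'E'
from m import *
show("roof front +x",tri(c1(33,32),c2(745,240))); show("roof front -x",tri(c1(22,158),c2(778,128)))
F=unproj(T,[c1(33,32),c1(22,158)],.063);show("T roof63",F)
show("S roof63",unproj(S,[c2(745,240),c2(778,128)],.063))
for n,a,b in(("rivet+x mouth",(60,42),(724,217)),("rivet+x back",(228,66),(558,177)),("rivet-x mouth",(45,142),(755,131)),("rivet-x back",(218,165),(596,96))):show(n,tri(c1(*a),c2(*b)))
show("eye z14",unproj(T,[c1(122,120),c1(110,120),c1(135,120)],.014)); show("key front z14",unproj(T,[c1(90,97),c1(86,128)],.014));show("key far",unproj(T,[c1(224,117)],.014))
show("hook tri",tri(c3(313,380),c4(470,380)));show("handle front top",tri(c3(152,408),c4(634,364)));
show("hook z31 T",unproj(T,[c3(315,380)],.031));show("hook foot S",unproj(S,[c4(468,402)],0))
show("handle T z40 rear,front",unproj(T,[c3(34,432),c3(153,409)],.040))
show("handle S z40 rear,front",unproj(S,[c4(745,356),c4(634,364)],.040))
show("tube end z26",unproj(T,[c3(230,394)],.03)); show("tube S",unproj(S,[c4(554,378)],.03))
show("mat corners",unproj(T,[c3(12,364),c3(345,310),c3(365,446),c3(27,502)],0))
show("cap",unproj(T,[(417/1.4,370/1.4)],.02))
E
```

```text
roof front +x [624.2, -62.5, 60.6]
roof front -x [531.6, -54.4, 61.8]
T roof63 [[623.5, -62.1, 63.0], [531.3, -53.5, 63.0]]
S roof63 [[625.5, -62.4, 63.0], [532.4, -54.8, 63.0]]
rivet+x mouth [614.0, -79.4, 70.7]
rivet+x back [597.3, -199.1, 68.9]
rivet-x mouth [541.6, -69.5, 70.0]
rivet-x back [526.0, -189.6, 67.4]
eye z14 [[569.0, -132.0, 14.0], [568.9, -123.0, 14.0], [569.0, -141.7, 14.0]]
key front z14 [[586.5, -108.3, 14.0], [562.7, -105.0, 14.0]]
key far [[571.6, -208.2, 14.0]]
hook tri [537.2, 125.8, 31.6]
handle front top [509.7, 264.2, 44.7]
hook z31 T [[537.4, 123.5, 31.0]]
hook foot S [[540.8, 128.0, 0.0]]
handle T z40 rear,front [[488.8, 366.1, 40.0], [509.5, 263.3, 40.0]]
handle S z40 rear,front [[484.6, 362.9, 40.0], [506.4, 266.3, 40.0]]
tube end z26 [[524.7, 198.5, 30.0]]
tube S [[524.0, 198.9, 30.0]]
mat corners [[556.3, 405.7, 0.0], [608.3, 101.1, 0.0], [482.5, 80.6, 0.0], [430.4, 383.5, 0.0]]
cap [[401.6, -24.9, 20.0]]
```

```bash
cat > go.py <<'E'
import sys
from h import *
from scipy.spatial.transform import Rotation as Ro
def pose():
    o=status.get_obs(); return np.array(o["ee_pos"])*1000,Ro.from_euler("xyz",o["tcp_rot"],degrees=True).as_matrix(),o
def goal(x,y,z,dx=None,dy=None):
    "shift in tool axes (mm) and turn (deg) about tool x to put TCP at x,y,z with the pick axis (+-tool z) along dx,dy"
    p,R,o=pose(); s=R.T@(np.array([x,y,z])-p); a=0
    if dx is not None:
        d=R.T@np.array([dx,dy,0]); a=np.degrees(np.arctan2(-d[1],d[2])); a=(a+90)%180-90
    print("tcp",p.round(1),"tool axes",R.round(3).tolist(),"F",np.round(o["wrist_force"],1),"open",round(o["opening"],4),"t",round(o["time"],2)); print("shift",s.round(1),"turn",round(a,2),"q6",round(o["q"][5],1))
if __name__=="__main__": goal(*map(float,sys.argv[1:]))
E
python3 go.py 497.5 314.6 110 .206 -.978
```

```text
tcp [229.6 499.6 230.7] tool axes [[-0.001, 0.418, 0.909], [-0.001, 0.909, -0.418], [-1.0, -0.001, 0.0]] F [ 0.5  0.6 -0.1] open 0.0851 t 0.1
shift [120.7 -56.  320.7] turn 53.42 q6 90.0
```

```bash
python3 -m jog '0 -7 40 7;10 -14 80 14;30 -21 120 21;50 -28 160 28;70 -35 200 35;90 -42 240 42;110 -49 285 48;121 -56 321 53.4' 1 40; python3 go.py 497.5 314.6 75 .206 -.978
```

```text
time: 1.1
ee_pos: [0.4987, 0.3134, 0.1086]
tcp_rot: [-68.0, 89.9, -146.3]
wrist_force: [0.7, 0.1, -0.2]
opening: 0.085
tcp [498.7 313.4 108.6] tool axes [[-0.002, 0.979, 0.203], [-0.001, 0.203, -0.979], [-1.0, -0.002, 0.001]] F [ 0.7  0.1 -0.2] open 0.085 t 1.1
shift [33.6 -0.9 -1.5] turn -0.2 q6 110.4
```

```bash
python3 -m jog '15 0 0 0;30 -1 -1 0;45 -1 -1 0;60 -1 -1 0;75 -1 -1 0;88 -1 -1 0;98 -1 -1 0;99 -1 -1 0' && python3 -m jog '0 0 0 0;0 0 0 0;0 0 0 0;0 0 0 0;0 0 0 0;0 0 0 0;0 0 0 0;0 0 0 0' 0 60; python3 go.py 497.5 314.6 40
```

```text
time: 2.1
ee_pos: [0.4965, 0.3154, 0.0105]
tcp_rot: [-71.2, 89.9, -149.3]
wrist_force: [1.4, -0.2, -0.2]
opening: 0.0851
time: 3.1
ee_pos: [0.4972, 0.3158, 0.012]
tcp_rot: [109.9, 89.9, 31.8]
wrist_force: [-0.4, -0.3, 5.2]
opening: 0.0245
tcp [497.2 315.8  12. ] tool axes [[0.001, 0.978, 0.206], [0.001, 0.206, -0.978], [-1.0, 0.001, -0.0]] F [-0.4 -0.3  5.2] open 0.0245 t 3.1
shift [-28.    0.1   1.3] turn 0 q6 110.5
```

```bash
python3 -m jog '-10 0 0 0;-21 0 0 0;-21 0 0 0;-21 0 0 0;-21 0 0 0;-21 0 0 0;-21 0 0 0;-21 0 0 0'; python3 go.py 609 162 33 -.134 -.991
```

```text
time: 4.1
ee_pos: [0.4968, 0.3156, 0.0322]
tcp_rot: [-71.2, 90.0, -149.3]
wrist_force: [-0.7, -0.5, -2.8]
opening: 0.0249
tcp [496.8 315.6  32.2] tool axes [[-0.0, 0.978, 0.206], [-0.0, 0.206, -0.978], [-1.0, -0.0, 0.0]] F [-0.7 -0.5 -2.8] open 0.0249 t 4.1
shift [ -0.8  78.1 173.4] turn 19.62 q6 110.5
```

```bash
python3 -m jog '0 10 20 2;0 20 45 5;0 33 72 8;0 46 100 11;0 58 127 14;0 68 150 17;0 75 168 19;0 78 173 19.6'
python3 - <<'E'
from go import *
goal(609,162,33,-.134,-.991)
import pickle
for n,(x,y,w,h) in(("top",(200,140,240,90)),("scene",(150,160,240,90))):
    c=cam(n);pickle.dump(c,open(n+"1.pkl","wb")); globals()[n]=cv2.resize(c["color"][y:y+h,x:x+w,::-1],(800,300),interpolation=cv2.INTER_CUBIC)
cv2.imwrite("pics/a1.png",np.vstack([top,scene]))
E
```

```text
time: 5.1
ee_pos: [0.6092, 0.1616, 0.0322]
tcp_rot: [-76.2, 90.0, -173.9]
wrist_force: [0.5, 0.4, -2.5]
opening: 0.0249
tcp [609.2 161.6  32.2] tool axes [[-0.0, 0.991, -0.135], [-0.0, -0.135, -0.991], [-1.0, -0.0, 0.0]] F [ 0.5  0.4 -2.5] open 0.0249 t 5.1
shift [-0.8 -0.3 -0.3] turn -0.06 q6 112.6
```

View pics/a1.png

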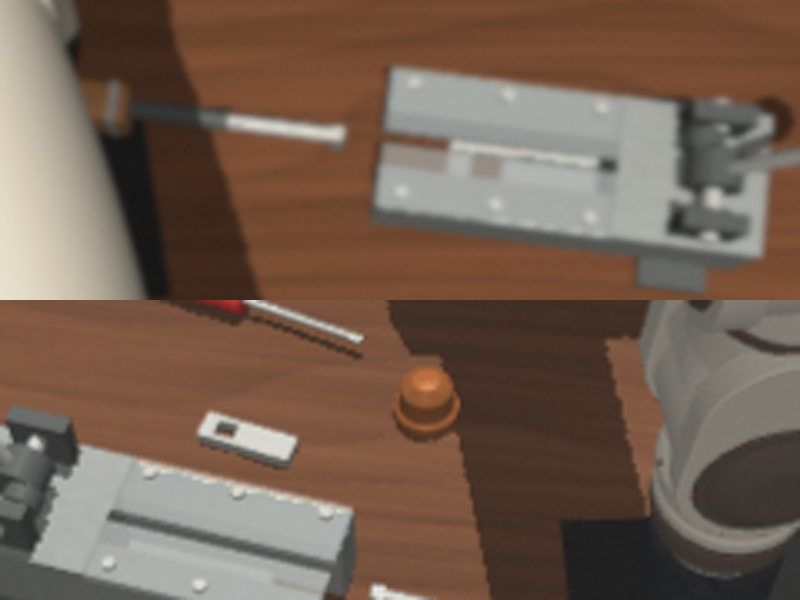

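```bash
cat > m2.py <<'E'
from go import *
import pickle,sys
c=pickle.load(open(sys.argv[1],"rb"))
d=np.array([-.135,-.991]); n=np.array([.991,-.135])
g=lambda u,v:(200+u*.3-.35,140+v*.3-.35)
E
python3 - top1.pkl <<'E'
from m2 import *
tcp=np.array([609.2,161.6])
for nm,p,z in(("hook",(338,134),.051),("tube end",(228,121),.052),("handle front",(128,107),.06)):
    q=unproj(c,[g(*p)],z)[0][:2]*1000; r=q-tcp; print(nm,q.round(1),"along",(r@d).round(1),"lat",(r@n).round(1))
for nm,p,z in(("eye c",(487,166),.014),("eye l",(473,166),.014),("eye r",(501,166),.014),("key front",(450,157),.014),("gap mouth",(382,138),.063),("gap far",(617,166),.063),("rivets",(415,82),.068),("",(602,107),.068),("",(401,190),.068),("",(591,216),.068)):
    q=unproj(c,[g(*p)],z)[0][:2]*1000; r=q-np.array([578.5,-58.5]); print(nm,q.round(1),"in",(r@d).round(1),"lat",(r@n).round(1))
S=pickle.load(open("scene1.pkl","rb")); print(unproj(S,[(150+378*.3-.35,160+292*.3-.35)],.05)*1000)
E
```

```text
hook [582.9 -30.9] along 194.4 lat -0.1
tube end [591.   40.9] along 122.1 lat -1.7
handle front [598.2 105.7] along 56.9 lat -3.3
eye c [ 569.5 -133.1] in 75.2 lat 1.1
eye l [ 569.4 -123.7] in 65.8 lat -0.2
eye r [ 569.5 -142.6] in 84.5 lat 2.4
key front [ 575.6 -108.3] in 49.7 lat 3.8
gap mouth [577.6 -58.7] in 0.3 lat -0.8
gap far [ 559.9 -209. ] in 151.6 lat 1.9
rivets [613.5 -79.8] in 16.4 lat 37.6
 [ 597.4 -199.5] in 137.1 lat 37.8
 [542.7 -70.1] in 16.4 lat -33.9
 [ 526.5 -190.2] in 137.6 lat -33.7
[[583.78161608 -30.46137362  50.        ]]
```

```bash
python3 -m jog '0 0 10 0;0 0 24 0;0 0 40 0;0 0 56 0;0 0 72 0;0 0 88 0;0 0 98 0;0 0 102 0'
python3 - <<'E'
from go import *
goal(609,162,33,-.134,-.991)
import pickle
for n,(x,y,w,h) in(("top",(200,140,240,90)),("scene",(150,160,240,90))):
    c=cam(n);pickle.dump(c,open(n+"2.pkl","wb")); globals()[n]=cv2.resize(c["color"][y:y+h,x:x+w,::-1],(800,300),interpolation=cv2.INTER_CUBIC)
cv2.imwrite("pics/a2.png",np.vstack([top,scene]))
E
```

```text
time: 6.2
ee_pos: [0.5952, 0.0606, 0.0323]
tcp_rot: [143.5, 90.0, 45.8]
wrist_force: [0.2, -0.1, -1.8]
opening: 0.025
tcp [595.2  60.6  32.3] tool axes [[0.0, 0.991, -0.134], [0.0, -0.134, -0.991], [-1.0, 0.0, -0.0]] F [ 0.2 -0.1 -1.8] open 0.025 t 6.2
shift [-7.000e-01  1.000e-01 -1.023e+02] turn -0.02 q6 103.5
```

View pics/a2.png

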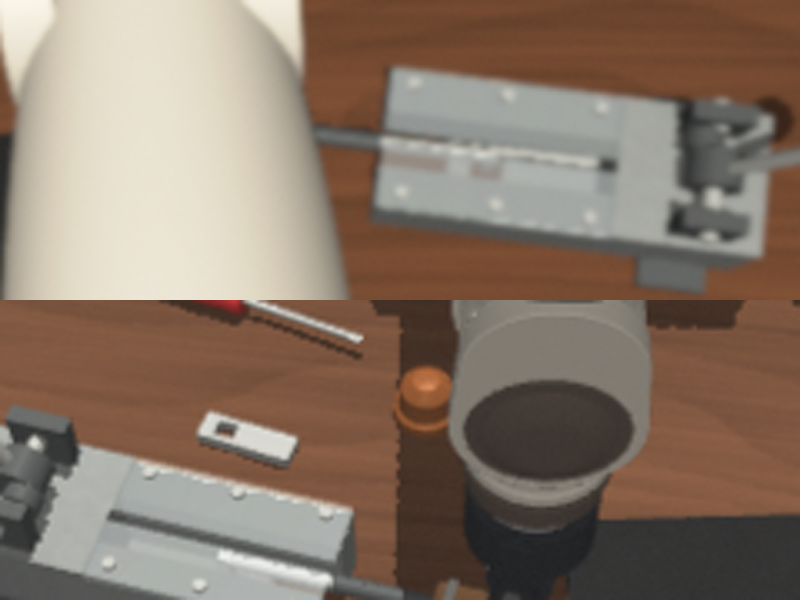

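```bash
python3 - top2.pkl <<'E'
from m2 import *
S=pickle.load(open("scene2.pkl","rb"))
for u,v in((219,252),(222,258)): 
    q=unproj(S,[(150+u*.3-.35,160+v*.3-.35)],.05)[0][:2]*1000; r=q-np.array([578.5,-58.5]); print(q,r@d,r@n)
r=np.array([595.2,60.6])+194.4*d-np.array([578.5,-58.5]);print("hook pred",r@d,r@n)
a=c["color"][140:230,200:440];print(a[49:56,130:158].mean(2).astype(int))
E
```

```text
[ 568.50289286 -136.14904971] 78.2998177258944 0.575488536260413
[ 572.66354705 -133.31578871] 74.93036776125514 4.316206603536239
hook pred 74.17688639999999 0.4712000000000174
[[139 138 142 149 161 171 176 176 175 172 166 156 148 147 152 156 159 158
  154 152 155 164 171 173 173 172 169 167]
 [142 141 143 151 162 172 175 176 176 173 166 153 145 143 147 151 152 150
  147 147 155 166 172 175 175 175 174 174]
 [150 150 150 154 163 171 174 174 175 172 164 152 142 141 144 145 146 144
  143 146 157 168 174 175 176 176 176 175]
 [160 160 160 161 164 168 170 171 171 170 164 154 147 145 144 144 143 142
  142 147 159 169 174 175 176 176 175 176]
 [164 164 165 164 166 166 167 167 167 167 163 160 156 154 153 150 150 148
  148 152 161 169 172 175 175 175 176 175]
 [165 165 165 165 165 165 166 166 166 165 165 164 162 162 161 160 160 159
  159 160 164 167 169 171 172 172 173 172]
 [165 165 165 165 165 166 166 165 165 166 164 164 164 164 164 163 165 164
  163 164 166 167 166 167 168 168 168 169]]
```

```bash
python3 -m jog '4 0 0 0;8 0 0 0;12 0 0 0;16 0 0 0;18 0 0 0;18 0 0 0;18 0 0 0;18 0 0 0'; python3 go.py 595.2 60.6 14
```

```text
time: 7.3
ee_pos: [0.5953, 0.0613, 0.0145]
tcp_rot: [101.4, 90.0, 3.7]
wrist_force: [0.2, 1.8, -2.0]
opening: 0.0248
tcp [595.3  61.3  14.5] tool axes [[0.0, 0.991, -0.134], [0.0, -0.134, -0.991], [-1.0, 0.0, -0.0]] F [ 0.2  1.8 -2. ] open 0.0248 t 7.3
shift [ 0.5 -0.   0.7] turn 0 q6 103.6
```

```bash
python3 -m jog '0 0 -4 0;0 0 -9 0;0 0 -15 0;0 0 -21 0;0 0 -27 0;0 0 -33 0;0 0 -38 0;0 0 -40 0'; python3 go.py 600.6 100.9 14
python3 - <<'E'
from go import *
c=cam("top");cv2.imwrite("pics/a3.png",cv2.resize(c["color"][140:230,200:440,::-1],(800,300),interpolation=cv2.INTER_CUBIC))
E
```

```text
time: 8.3
ee_pos: [0.6005, 0.1013, 0.0143]
tcp_rot: [-35.3, 90.0, -132.9]
wrist_force: [-0.4, -2.5, -2.6]
opening: 0.025
tcp [600.5 101.3  14.3] tool axes [[-0.0, 0.991, -0.133], [-0.0, -0.133, -0.991], [-1.0, -0.0, 0.0]] F [-0.4 -2.5 -2.6] open 0.025 t 8.3
shift [0.3 0.1 0.4] turn 0 q6 107.2
```

View pics/a3.png

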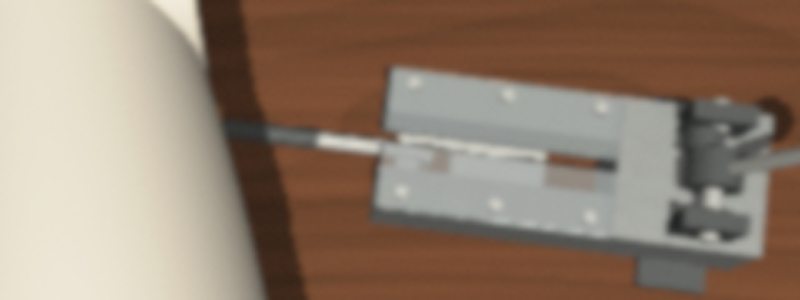

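The hook is in the eye and the key is moving: its far end went from 600 to 546 px. I'll keep pulling.

```bash
python3 -m jog '0 0 -5 0;0 0 -12 0;0 0 -20 0;0 0 -30 0;0 0 -40 0;0 0 -50 0;0 0 -60 0;0 0 -66 0' && python3 -m jog '0 0 -8 0;0 0 -16 0;0 0 -26 0;0 0 -36 0;0 0 -46 0;0 0 -56 0;0 0 -63 0;0 0 -66 0'; python3 go.py 618 232 14
python3 - <<'E'
from go import *
c=cam("top");cv2.imwrite("pics/a4.png",cv2.resize(c["color"][140:230,200:440,::-1],(800,300),interpolation=cv2.INTER_CUBIC))
import pickle;pickle.dump(c,open("top4.pkl","wb"))
E
```

```text
time: 9.35
ee_pos: [0.6094, 0.1671, 0.0142]
tcp_rot: [-104.4, 90.0, 157.9]
wrist_force: [-0.9, -1.8, -2.6]
opening: 0.0249
time: 10.35
ee_pos: [0.6182, 0.2323, 0.0142]
tcp_rot: [-39.6, 90.0, -137.3]
wrist_force: [-0.0, -1.9, -2.4]
opening: 0.0248
tcp [618.2 232.3  14.2] tool axes [[-0.0, 0.991, -0.133], [-0.0, -0.133, -0.991], [-1.0, -0.0, 0.0]] F [-0.  -1.9 -2.4] open 0.0248 t 10.35
shift [ 0.2 -0.1  0.3] turn 0 q6 118.3
```

View pics/a4.png

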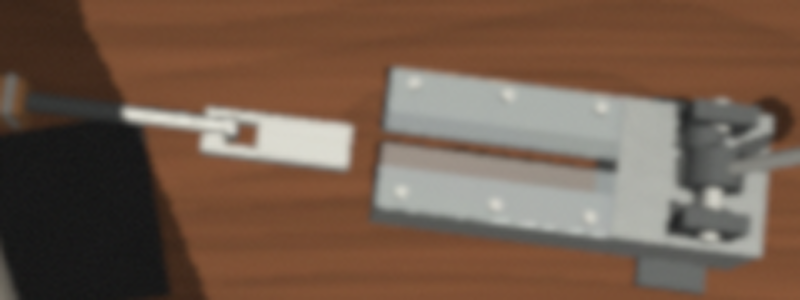

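The key is wholly out: it spans 200–352 px and the mouth is at about 383. I'll ease the hook forward 6 mm, lift straight up, and carry the pick back to the mat.

```bash
python3 -m jog '0 0 3 0;0 0 6 0;0 0 6 0;-10 0 6 0;-20 0 6 0;-30 0 6 0;-40 0 6 0;-40 0 6 0'; python3 go.py 497 315.5 54 .206 -.978
```

```text
time: 11.4
ee_pos: [0.618, 0.2261, 0.0556]
tcp_rot: [116.2, 89.9, 18.5]
wrist_force: [-0.2, 0.7, -2.2]
opening: 0.0252
tcp [618.  226.1  55.6] tool axes [[0.002, 0.991, -0.134], [0.001, -0.134, -0.991], [-1.0, 0.002, -0.001]] F [-0.2  0.7 -2.2] open 0.0252 t 11.4
shift [   1.5 -131.8  -72.5] turn -19.57 q6 117.8
```

```bash
python3 -m jog '0 -12 -8 -2;0 -30 -18 -5;0 -50 -28 -8;0 -70 -38 -11;0 -90 -50 -14;0 -110 -60 -17;0 -125 -69 -19;0 -132 -72 -19.6' && python3 -m jog '8 0 0 0;18 0 0 0;28 0 0 0;36 0 0 0;40 0 0 0;42 0 0 0;42 0 0 0;42 0 0 0'; python3 go.py 497 315.5 12 .206 -.978
```

```text
time: 12.4
ee_pos: [0.4953, 0.3157, 0.0544]
tcp_rot: [113.6, 90.0, 35.6]
wrist_force: [-0.5, 0.7, -1.9]
opening: 0.0249
time: 13.4
ee_pos: [0.4963, 0.315, 0.0126]
tcp_rot: [114.0, 90.0, 35.9]
wrist_force: [0.0, -0.1, -2.2]
opening: 0.0248
tcp [496.3 315.   12.6] tool axes [[0.0, 0.978, 0.207], [0.0, 0.207, -0.978], [-1.0, 0.0, -0.0]] F [ 0.  -0.1 -2.2] open 0.0248 t 13.4
shift [ 0.6  0.8 -0.4] turn 0.03 q6 110.5
```

```bash
python3 -m jog '0.5 0 0 0;1 0 0 0;1.5 0 0 0;1.5 0 0 0;1.5 0 0 0;1.5 0 0 0;1.5 0 0 0;1.5 0 0 0'
```

```text
time: 14.4
ee_pos: [0.4963, 0.315, 0.0119]
tcp_rot: [110.6, 89.9, 32.5]
wrist_force: [-2.4, -1.3, 7.2]
opening: 0.0249
```

```bash
python3 -m jog '-.5 0 0 0;-.5 0 0 0;-.5 0 0 0;-.5 0 0 0;-.5 0 0 0;-.5 0 0 0;-.5 0 0 0;-.5 0 0 0' 1 && python3 -m jog '-10 0 0 0;-25 0 0 0;-45 0 0 0;-70 0 0 0;-95 0 0 0;-120 0 0 0;-140 0 0 0;-150 0 0 0' && python3 -m jog '0 -10 -20 0;0 -20 -45 0;0 -30 -75 0;0 -40 -105 0;0 -50 -130 0;0 -60 -150 0;0 -60 -150 0;0 -60 -150 0'
python3 - <<'E'
from h import *
c=cam("top");save(c,"end.png")
E
```

```text
time: 15.4
ee_pos: [0.4962, 0.3148, 0.0113]
tcp_rot: [53.7, 90.0, -24.4]
wrist_force: [0.1, -0.5, 0.7]
opening: 0.0851
time: 16.4
ee_pos: [0.4966, 0.3151, 0.1636]
tcp_rot: [110.1, 89.8, 32.0]
wrist_force: [-0.5, -0.2, -0.9]
opening: 0.0853
time: 17.4
ee_pos: [0.4067, 0.4489, 0.1613]
tcp_rot: [-1.3, 90.0, -79.4]
wrist_force: [-0.2, -0.5, 0.4]
opening: 0.0855
```

View pics/end.png

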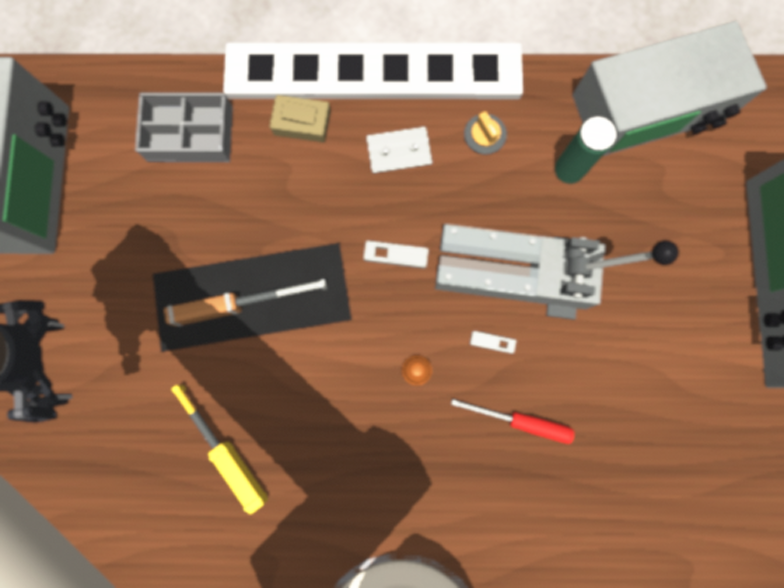

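Run:
```python
from h import *
import pickle
T=pickle.load(open("top0.pkl","rb")); q=unproj(T,[(396/1.4,254/1.4)],.014)[0]*1000; print(q,(q[:2]-[580,-58.6])@[.134,.991])
print(bot.job_done())
```

```text
[587.36577783   8.53478511  14.        ] 67.51758627591218
the job is handed in; nothing more can be done
None
```

I hooked the key by its eye with the pick, dragged it straight out of the slot and laid the pick back on the mat. The gripper is open and clear of the pick, and I handed the job in at about 17.5 s of the 51 s allowed. It reported no verdict.

- **Key:** in the last top picture it lies on the bench with its centre about 67 mm outside the mouth (over 52 mm needed), clear of the pick. I judged "flat" only by its look from above and did not measure its tilt.
- **Pick:** it is back where it started, its handle over the mat. I felt it touch down (7 N upward) before opening the fingers. That it stands upright I also judged from the top view only.
- **Lever and bystanders:** the lever, cap, toggle plate, screwdriver and spray can look the same as in the first top picture.
- **Forces:** the readings at the end of each move never exceeded about 8 N at the wrist. The gripper only held the handle, well away from the key.
- **Disagreement:** the pictures put the eye about 75 mm inside the mouth, while the text allows 69 to 74 mm. That is within the camera's 2 mm error and the hook still entered the eye freely.

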